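Lay the earring frame down in its cradle

ROBOT

A 6-joint arm with a two-finger parallel gripper is mounted at the origin on the work surface. World frame = base frame: x ahead of the robot, y to its left, z up, the work surface at z = 0. Lengths are in m, angles in rad, forces in N, time in s.
With the tool pointing down it reaches from about 0.35 to 0.975 m from the base axis. Payload 4.9 kg.
Tool frame: the origin (TCP) lies midway between the tips of the shut fingers; the grasp point (between the pads) lies 19 mm behind it; z points along the fingers, y is the direction in which the jaws open and shut (so a half turn about z gives the same grasp; the last joint's range is limited). The gripper opens to 85 mm and grips with 20 to 120 N. Pads are 22 mm wide; open, the fingers measure 114 mm over their backs; the gripper's body (76 mm by 85 mm) begins 54 mm behind the grasp point. The pads swing forward as they close: fully open they stand 13 mm farther back than shut.
Start: joints at [-1.379, 0.053, 1.613, -0, 1.476, -0.119], TCP at [0.191, -0.595, 0.231] pointing down, gripper open.
Joint ranges: [-3.01, 3.01], [-1.01, 2.22], [0.06, 2.58], [-1.02, 4.17], [0.09, 2.62], [-3.14, 3.14]. Speed limits (rad/s): [2.57, 2.57, 3.14, 3.14, 3.14, 3.14].

INTERFACE

Orientations are given as a unit quaternion [w, x, y, z].
In Python, from plant import state, grab_frame, camera_params, job_done, boxes_of gives the robot as it stands.
- The arm moves only by the tool step_arm, never from a script. Its argument "steps" is a list of rows, each a list of 4 numbers: the shift along the tool's x, y, z in mm, then the turn about the tool's z in degrees. A call has 1 to 8 rows; each row shifts and turns the pose as measured when the row begins, along the tool's axes as they then stand; what a row does not reach is not made up. A row lasts 1/10 s, in which the tool goes at most 50 mm and 8.59 degrees, less where a joint would pass 70% of its speed; a pose out of reach is approached as far as the arm can. A call is refused whole if a number of a shift passes 50 or a number of a turn 8.59, either way. A call with a gripper value outside its range is refused whole. "claw" is the opening in per cent of the stroke, from 0 (shut) to 100 (fully open), set as the call begins (left out, the last holds). The fingers move at their own pace and stop on an object; the grip force is fixed at half the most. Time passes only in rows, so rows that do not move let the fingers close. It gives the time, the measured TCP pose, the force and the opening at its end, in the units of the state.
- state(): the state, without advancing time (a new reading comes with each control period).
- grab_frame(name): name is "scene" or "top" or "wrist"; returns (picture, depth): 384x512x3 uint8, red, green, blue; 384x512 float32, m along the optical axis (not along the pixel's ray), 0 where there is no reading.
- camera_params(name): a dict with "mtx" (3x3 intrinsics, pixels), "extrinsics" (4x4, takes a point from camera to world coordinates); the wrist camera has in their place "T_tool_cam" (4x4, takes a point from camera to tool coordinates, whose origin is the TCP and whose axes are the flange's). Camera axes: x right, y down, z forward; pixel columns grow to the right and rows downward; lengths in m; the calibration is good to about 2 mm. A picture is of the moment at which its call begins: read the wrist's pose just before it. camera_params takes no time and is no camera call.
- job_done(): hands the job in, once; it reports no verdict.
Trained networks look in the newest picture that a camera, given by its name, has taken for a name from the list of things; names that differ only in an ending like _2 or _b are one class to them, and where a whole thing is asked for, a point or a joint stands for the part that bears it (a point fixed in the world has none). Each returns a list of dicts, best first, with "p" (0 to 1); they miss things now and then, are a little off and sometimes report something else, mostly with a low value. They report only what shows in the picture. A call takes as long as a camera call. They do not tell look-alikes from the thing itself.
- boxes_of(camera, label): "box" ([left, top, width, height] in pixels, round what is visible of it).
The state is a dict: "time": time; "joint_pos": joint angles; "joint_vel": joint speeds; "joint_efforts": joint torques, N m; "tool_pos": TCP position; "tool_rot": TCP orientation; "contact_force": force on the tool from outside, world axes, zero at the start; "ft_torque": the same for the moment, N m; "gripper_width": opening from 0.0 (shut) to 1.0 (fully open).
Only numpy, scipy, OpenCV 4.12 (cv2) and the standard library are available. Lean on these libraries where they do the work, as an engineer would, in place of code of your own. Each camera call takes 0.05 s, during which the arm holds its last target. There are 200 camera calls.

TASK

The stall is being packed up. With the fingertips only, push the tall wooden earring frame along the table, still standing, until the rounded front edge of its foot sits square against the dark wooden stop strip of the packing cradle; then tip it forward over the strip and guide it gently all the way down, never letting it drop, until its top bar rests on the two cork-topped blocks. Never squeeze, lift or carry the frame, leave the other things on the table where they are, and finish with the hand clear.

Things in the scene. Friction and masses are not known exactly. Their poses are not given: they have to be found in the camera images.
- display: Tall pale wooden earring frame, 0.3 to 0.55 kg, standing loose. Two posts 14 mm thick (x = 0, y = +/-58 mm) carry a round top bar of dark wood; a thin brass rung joins them at z = 90 mm, the rest between them is open. Origin: underside of the foot, below the posts. z up the posts, y along the bar, x to the foot's rounded front edge, which starts 30 to 70 mm from the strip, facing it within 0.15 rad.
- display_bar (a point): Middle of the top bar's axis, 235 mm above the underside of the foot. The bar is 20 mm thick and 170 mm long, along the frame's y. Tipped forward by about 0.4 rad the frame passes its balance point, and then falls by itself unless something is held in front of the bar.
- display_nose (a point): Centre of the half-round (radius 12 mm) front edge of the foot, midway across: 18 mm in front of the posts, 12 mm above the underside, 12 mm behind the frontmost line. Against the strip, the frame tips about this line as about a hinge.
- display_heel (a point): Middle of the flat rear face of the foot, 75 mm behind the posts, 12 mm above the underside. The foot is a block 24 mm thick, 160 mm wide (y) and 105 mm deep from this face to its rounded front.
- cradle: Fixed packing cradle. Origin: on the table, at the middle of the stop strip's near face, which the foot is pushed against; x is the tipping direction (strip to blocks), y along the strip, z up. Dark wooden strip 14 mm high, 24 mm wide (x = 0 to 24), 220 mm long; beyond it a plywood board 6 mm thick, 220 mm wide, to x = 260, which carries the two blocks.
- cradle_rest (a point): Where the middle of the bar's axis lies at the end, with the foot against the strip: x = 207, y = 0, z = 60 mm from the cradle's origin; the frame is then tipped by 1.43 rad. The bar's ends rest on two cork-topped blocks, x = 197 to 247, |y| = 50 to 100, tops 50 mm above the table, 100 mm free between them.
- spool: Bystander, leave alone: small wooden spool, 40 mm wide, 50 mm tall, beside the cradle. Origin at the centre of its underside.
- mug: Bystander, leave alone: white mug, 72 mm wide, 85 mm tall, beside the frame. Origin at the centre of its underside.
- jar: Bystander, leave alone: small glass jar, 60 mm wide, 70 mm tall, beside the frame. Origin at the centre of its underside.
- disc: Bystander, leave alone: flat dark wooden disc, 48 mm wide, 10 mm thick, beside the cradle. Origin at the centre of its underside.
- glue: Bystander, leave alone: small white bottle, 40 mm wide, 80 mm tall, beside the strip. Origin at the centre of its underside.
- water: Bystander, leave alone: clear water bottle, 64 mm wide, 210 mm tall, far to the left. Origin at the centre of its underside.
- tbar: Bystander, leave alone: smaller single-post T-shaped stand, 144 mm tall with a round foot 90 mm wide, far to the right. Origin at the centre of its underside.
There are look-alikes about, which are no part of the job. What is shaped like the display but green or red is not meant.

How it is judged:
By the outcome, as a careful person would: the job done as asked, in the order asked, and still so for the second after the job is handed in, with the robot touching nothing.
It also fails if it takes over 72 s, if anything falls off the work surface, if the arm or the gripper's body presses on something with over 40 N, if the wrist force passes 120 N, or if a joint passes its speed limit or range.

## Working session

There is one attempt and no reset: what is moved stays moved. The work goes in short steps, Python scripts to look and compute and a tool call to move; the robot and the scene stay as the last step left them, time stands still between calls to the robot, and variables do not carry over. Pictures are saved under pics/ and viewed, about 8 in all and at most 12, crops included, and the job is handed in when it is done.

Besides the shell and the picture viewer there is one more tool, called after "Emit:" by a JSON object that holds its "api" and its "payload". step_arm: Moves the arm, as the interface text tells. Its arguments: {"type":"object","properties":{"steps":{"type":"array"},"claw":{"type":"number"}},"required":["steps"]}

```bash
ls; mkdir -p pics; cat > h.py <<'E'
import numpy as np, cv2
from plant import state, grab_frame, camera_params, job_done, boxes_of
from scipy.spatial.transform import Rotation as R
def T_cam(name):
    p=camera_params(name)
    if name!='wrist': return np.array(p['mtx']),np.array(p['extrinsics'])
    s=state(); T=np.eye(4); q=s['tool_rot']; T[:3,:3]=R.from_quat([q[1],q[2],q[3],q[0]]).as_matrix(); T[:3,3]=s['tool_pos']
    return np.array(p['mtx']),T@np.array(p['T_tool_cam'])
def cloud(d,K,T):
    v,u=np.mgrid[:d.shape[0],:d.shape[1]]
    P=np.stack([(u-K[0,2])/K[0,0]*d,(v-K[1,2])/K[1,1]*d,d],-1)
    return P@T[:3,:3].T+T[:3,3]
E
python3 - <<'E'
from h import *
s=state();print(s['tool_pos'],s['tool_rot'],s['time'])
for n in ['scene','top']:
    K,T=T_cam(n);im,d=grab_frame(n);cv2.imwrite(f'pics/{n}0.png',im[:,:,::-1]);np.savez(f'{n}0.npz',im=im,d=d,K=K,T=T)
    print(n,K[0,0],T.round(3).tolist())
    for l in ['display','cradle','spool','mug','jar','disc','glue','water','tbar']:
        for b in boxes_of(n,l)[:3]: print(l,np.round(b['box']),round(b['p'],2))
E
```

```text
pics
[ 0.19099735 -0.59446077  0.23008849] [-1.00330558e-03  9.87953409e-01  1.54748359e-01 -3.46983400e-05] 0.0
scene 443.54661705818563 [[-0.715, 0.541, -0.443, 1.073], [0.699, 0.55, -0.457, 0.595], [-0.003, -0.636, -0.771, 1.138], [0.0, 0.0, 0.0, 1.0]]
display [214. 156.  57.  92.] 0.73
display [364. 167.  80. 101.] 0.65
spool [238. 270.  16.  21.] 0.7
mug [175. 226.  33.  38.] 0.97
jar [280. 184.  17.  24.] 0.61
disc [298. 214.  14.  11.] 0.48
glue [220. 253.  13.  19.] 0.76
water [398. 276.  44.  53.] 0.73
tbar [165. 116.  27.  50.] 0.95
top 437.6947850753906 [[0.023, -0.994, 0.107, 0.397], [-1.0, -0.025, -0.017, 0.027], [0.02, -0.106, -0.994, 1.403], [0.0, 0.0, 0.0, 1.0]]
display [ 99. 264.  85.  41.] 0.73
display [296. 228.  76.  52.] 0.66
display [255. 151.  40.  71.] 0.57
cradle [162. 160.  85.  75.] 0.84
spool [219. 140.  17.  16.] 0.7
mug [256. 155.  40.  64.] 0.44
jar [254. 234.  22.  20.] 0.74
disc [225. 230.  18.  17.] 0.76
glue [247. 138.  10.  14.] 0.72
glue [274. 124.  22.  37.] 0.65
water [ 66. 214.  48.  20.] 0.81
tbar [380. 195.  52.  30.] 0.6
```

```bash
python3 - <<'E'
import cv2,numpy as np
a=cv2.imread('pics/scene0.png');b=cv2.imread('pics/top0.png')
cv2.imwrite('pics/both.png',np.vstack([cv2.resize(a[90:350,100:470],(740,520),interpolation=cv2.INTER_CUBIC)[:, :]]) )
cv2.imwrite('pics/topc.png',cv2.resize(b[100:320,60:440],(760,440),interpolation=cv2.INTER_CUBIC))
E
```

```text
(no output)
```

View pics/both.png

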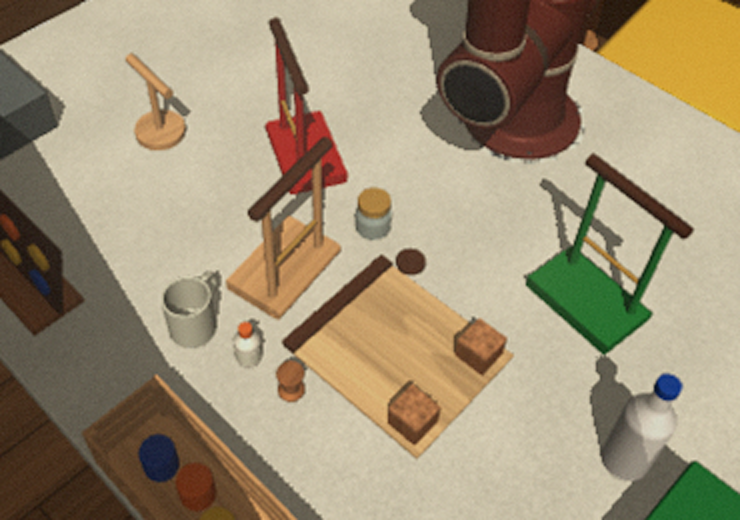

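View pics/topc.png

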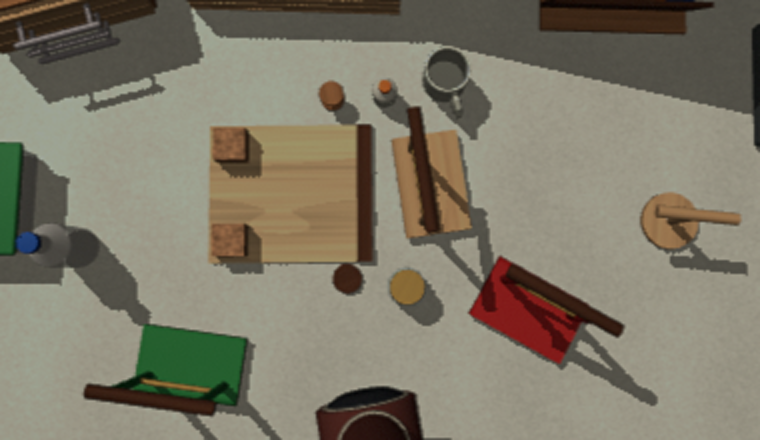

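Candidates: pale frame (top px 275,192; scene px 241,202) is the one. The red frame (top 330,255), green frame (top 158,280) and T-stand (top 395,208) are look-alikes. The cradle lies left of the frame, with its strip at top px 242,195.

```bash
python3 - <<'E'
from h import *
for n in ['top','scene']:
    z=np.load(n+'0.npz');im=z['im'];C=cloud(z['d'],z['K'],z['T']);ok=z['d']>0
    hsv=cv2.cvtColor(im,cv2.COLOR_RGB2HSV)
    P=C[ok];H=hsv[ok].astype(int)
    reg=(P[:,0]>.3)&(P[:,0]<.75)&(P[:,1]>-.2)&(P[:,1]<.3)
    tab=reg&(abs(P[:,2])<.01);print(n,'table z',np.median(P[tab,2]))
    # bar
    m=reg&(P[:,2]>.222)&(P[:,2]<.27)&(P[:,1]<.1)
    B=P[m];print('bar',len(B),B.mean(0),B.min(0),B.max(0))
    m=reg&(P[:,2]>.017)&(P[:,2]<.032)&(P[:,1]<.1)&(H[:,1]>60)&(H[:,2]>110)&(P[:,1]>-.15)&(P[:,0]>.42)
    F=P[m];print('foot',len(F),F.min(0),F.max(0),np.median(F[:,2]))
    r=cv2.minAreaRect((F[:,:2]*1000).astype(np.float32));print('rect',r,cv2.boxPoints(r).round(0).tolist())
    m=reg&(P[:,2]>.040)&(P[:,2]<.062)&(P[:,1]>.15)
    D=P[m];print('blocks',len(D),D.min(0),D.max(0),np.median(D[:,2]))
    m=reg&(P[:,2]>.007)&(P[:,2]<.021)&(H[:,2]<90)&(P[:,1]>.02)&(P[:,1]<.16)
    S=P[m];print('strip',len(S)); r=cv2.minAreaRect((S[:,:2]*1000).astype(np.float32));print(r,cv2.boxPoints(r).round(0).tolist())
    for l,px in []: pass
    for (a,b) in [((.3,.75),(-.15,.15))]:
        m=(P[:,2]>.035)&(P[:,2]<.12)&(P[:,0]>.35)&(P[:,0]<.8)&(P[:,1]>-.25)&(P[:,1]<.3)
        Q=P[m]; 
        g=np.zeros((100,120),np.uint8); g[((Q[:,0]-.3)*200).astype(int).clip(0,99),((Q[:,1]+.3)*200).astype(int).clip(0,119)]=1
        k,L,st,ce=cv2.connectedComponentsWithStats(cv2.dilate(g,np.ones((3,3),np.uint8)))
        for i in range(1,k): print('obj xmin,xmax,ymin,ymax',st[i,1]/200+.3,(st[i,1]+st[i,3])/200+.3,st[i,0]/200-.3,(st[i,0]+st[i,2])/200-.3,st[i,4])
E
```

```text
top table z 0.000895703340432652
bar 661 [ 0.49650707 -0.06779368  0.24211796] [ 0.36859442 -0.19975265  0.23043912] [ 0.62462121 -0.00375535  0.24967815]
foot 1049 [ 0.45826911 -0.11178383  0.0170848 ] [0.62957847 0.01483037 0.03114749] 0.023709332804769945
rect ((544.384033203125, -48.135597229003906), (160.55747985839844, 105.43741607666016), 9.773894309997559) [[456.0, -10.0], [474.0, -114.0], [632.0, -86.0], [615.0, 17.0]]
blocks 540 [0.42215508 0.23960046 0.04008833] [0.61961595 0.29668195 0.05855416] 0.049334114984219135
strip 623
((523.1671752929688, 85.40597534179688), (99.11981964111328, 309.2030029296875), 84.8476333618164) [[365.0, 50.0], [673.0, 22.0], [682.0, 121.0], [374.0, 149.0]]
obj xmin,xmax,ymin,ymax 0.345 0.41 -0.255 -0.15 94
obj xmin,xmax,ymin,ymax 0.345 0.415 -0.044999999999999984 0.025000000000000022 171
obj xmin,xmax,ymin,ymax 0.415 0.475 0.23000000000000004 0.295 153
obj xmin,xmax,ymin,ymax 0.47 0.605 -0.03999999999999998 0.0 91
obj xmin,xmax,ymin,ymax 0.565 0.625 0.23500000000000004 0.3 152
obj xmin,xmax,ymin,ymax 0.64 0.76 -0.10999999999999999 -0.024999999
[... 823 characters left out ...]
767333984375) [[370.0, 104.0], [374.0, 34.0], [683.0, 55.0], [679.0, 126.0]]
obj xmin,xmax,ymin,ymax 0.345 0.395 -0.255 -0.18 69
obj xmin,xmax,ymin,ymax 0.345 0.42 -0.044999999999999984 0.025000000000000022 168
obj xmin,xmax,ymin,ymax 0.38 0.41 -0.175 -0.145 32
obj xmin,xmax,ymin,ymax 0.41 0.48 0.23500000000000004 0.3 175
obj xmin,xmax,ymin,ymax 0.475 0.61 -0.044999999999999984 0.0 127
obj xmin,xmax,ymin,ymax 0.56 0.63 0.24000000000000005 0.3 168
obj xmin,xmax,ymin,ymax 0.64 0.76 -0.10999999999999999 -0.019999999999999962 221
obj xmin,xmax,ymin,ymax 0.6499999999999999 0.7050000000000001 0.09000000000000002 0.14 95
obj xmin,xmax,ymin,ymax 0.6599999999999999 0.715 0.0050000000000000044 0.06 92
```

```bash
cat > est.py <<'E'
from h import *
from scipy.optimize import minimize
def strip(im,C,ok):
    hsv=cv2.cvtColor(im,cv2.COLOR_RGB2HSV)
    m=ok&(C[...,0]>.40)&(C[...,0]<.645)&(C[...,1]>.03)&(C[...,1]<.13)&(C[...,2]<.03)&(hsv[...,2]<95)&(hsv[...,1]>60)
    k,L,st,ce=cv2.connectedComponentsWithStats(m.astype(np.uint8)); i=1+np.argmax(st[1:,4]); P=C[L==i]
    return cv2.minAreaRect((P[:,:2]*1000).astype(np.float32)),np.median(P[:,2]),len(P)
E
python3 - <<'E'
from est import *
for n in ['top','scene']:
    z=np.load(n+'0.npz');C=cloud(z['d'],z['K'],z['T']);ok=z['d']>0
    r,zz,k=strip(z['im'],C,ok);print(n,'strip',r,zz,k,cv2.boxPoints(r).round(1).tolist())
    P=C[ok]
    for lo,hi in [(.40,.5),(.54,.65)]:
        D=P[(P[:,0]>lo)&(P[:,0]<hi)&(P[:,1]>.2)&(P[:,1]<.32)&(P[:,2]>.044)&(P[:,2]<.06)]
        print('block',cv2.minAreaRect((D[:,:2]*1000).astype(np.float32)),np.median(D[:,2]))
    m=(P[:,0]>.43)&(P[:,1]>-.12)&(P[:,0]<.66)&(P[:,1]<.05)&(P[:,2]>.222)&(P[:,2]<.27)
    B=P[m];c=B.mean(0);_,_,V=np.linalg.svd(B-c,full_matrices=False);t=(B-c)@V[0]
    print('bar',c,V[0],'ends',c+V[0]*t.min(),c+V[0]*t.max(),B[:,2].max())
E
```

```text
top strip ((528.0400390625, 57.98700714111328), (218.1883544921875, 23.488924026489258), 2.403393507003784) 0.01356683285835214 484 [[418.5, 65.0999984741211], [419.5, 41.70000076293945], [637.5, 50.79999923706055], [636.5, 74.30000305175781]]
block ((445.8904113769531, 263.9927978515625), (46.51961135864258, 49.486209869384766), 1.4329041242599487) 0.04962132983930212
block ((595.0708618164062, 270.3108215332031), (48.63387680053711, 51.311431884765625), 1.7297770977020264) 0.049294861775146526
bar [ 0.53952995 -0.02525394  0.24213621] [-9.85095936e-01 -1.72003697e-01  8.51421997e-04] ends [ 0.62407258 -0.01049229  0.24206314] [ 0.45648344 -0.03975436  0.24220798] 0.24967815462044074
scene strip ((528.8741455078125, 59.923240661621094), (217.2024688720703, 26.655094146728516), 2.2253212928771973) 0.016552522697657057 480 [[419.79998779296875, 69.0], [420.8999938964844, 42.400001525878906], [637.9000244140625, 50.79999923706055], [636.9000244140625, 77.5]]
block ((445.893798828125, 266.2563781738281), (53.247108459472656, 51.44990921020508), 1.3701350688934326) 0.052539501222601204
block ((594.2430419921875, 271.9947814941406), (53.20343017578125, 51.07904052734375), 2.1314187049865723) 0.05200697317365521
bar [ 0.54464395 -0.01983495  0.24371428] [ 0.98536497  0.1702356  -0.00870148] ends [ 0.45519549 -0.03528842  0.24450417] [ 0.62363519 -0.0061881   0.24301673] 0.2516082234252004
```

```bash
cat > plan.py <<'E'
# usage: plan.py x y z yaw_toolx_deg stepmm [stepdeg]
import sys
from h import *
def go(tgt,yaw,step=40,dstep=8):
    s=state();p=np.array(s['tool_pos'])*1000;q=s['tool_rot'];M=R.from_quat([q[1],q[2],q[3],q[0]]).as_matrix()
    y0=np.degrees(np.arctan2(M[1,0],M[0,0]));dy=(yaw-y0+180)%360-180;d=np.array(tgt)-p
    n=int(max(np.ceil(np.linalg.norm(d)/step),np.ceil(abs(dy)/dstep),1));rows=[]
    for k in range(n):
        a=np.radians(y0+dy*k/n);x=np.array([np.cos(a),np.sin(a)]);y=np.array([np.sin(a),-np.cos(a)]);e=d/n
        rows.append([round(float(e[:2]@x),1),round(float(e[:2]@y),1),round(-float(e[2]),1),round(-dy/n,2)])
    print('t',s['time'],'at',p.round(1),'yaw',round(y0,2),'F',np.round(s['contact_force'],2),'n',n)
    for i in range(0,n,8): print(rows[i:i+8])
if __name__=='__main__':
    a=list(map(float,sys.argv[1:]));go(a[:3],a[3],*a[4:])
E
python3 plan.py 510 -350 250 92.4 40
```

```text
t 1.0 at [ 191.1 -595.   231.3] yaw 17.81 F [ 0.12 -0.03 -0.27] n 11
[[34.4, -12.3, -1.7, np.float64(-6.78)], [35.6, -8.2, -1.7, np.float64(-6.78)], [36.3, -3.9, -1.7, np.float64(-6.78)], [36.6, 0.4, -1.7, np.float64(-6.78)], [36.3, 4.7, -1.7, np.float64(-6.78)], [35.4, 9.0, -1.7, np.float64(-6.78)], [34.1, 13.1, -1.7, np.float64(-6.78)], [32.4, 17.0, -1.7, np.float64(-6.78)]]
[[30.1, 20.7, -1.7, np.float64(-6.78)], [27.5, 24.1, -1.7, np.float64(-6.78)], [24.4, 27.2, -1.7, np.float64(-6.78)]]
```

Emit:
{"api": "step_arm", "payload": {"steps": [[34, -12, -2, -7], [36, -8, -2, -7], [36, -4, -2, -7], [37, 0, -2, -7], [36, 5, -2, -7], [35, 9, -2, -7], [34, 13, -2, -7], [32, 17, -2, -7]], "claw": 100}}

```text
time: 1.8
tool_pos: [0.4218, -0.4083, 0.2476]
tool_rot: [0.001, 0.79, 0.612, -0.0]
contact_force: [0.4, -0.4, -0.8]
gripper_width: 0.998
```

```bash
sed -i 's/round(-dy\/n,2)/round(float(-dy\/n),2)/' plan.py; python3 plan.py 552 -160 210 92.4 40
```

```text
t 1.8 at [ 421.8 -408.3  247.6] yaw 75.54 F [ 0.43 -0.39 -0.78] n 8
[[34.1, 8.0, 4.7, -2.11], [33.8, 9.3, 4.7, -2.11], [33.4, 10.5, 4.7, -2.11], [33.0, 11.7, 4.7, -2.11], [32.6, 12.9, 4.7, -2.11], [32.1, 14.1, 4.7, -2.11], [31.5, 15.3, 4.7, -2.11], [31.0, 16.4, 4.7, -2.11]]
```

Emit:
{"api": "step_arm", "payload": {"steps": [[34, 8, 5, -2], [34, 9, 5, -2], [33, 10, 5, -2], [33, 12, 5, -2], [33, 13, 5, -2], [32, 14, 5, -2], [32, 15, 5, -2], [31, 16, 5, -2]]}}

```text
time: 2.6
tool_pos: [0.5573, -0.1498, 0.2086]
tool_rot: [0.004, 0.692, 0.721, -0.0]
contact_force: [1.0, 0.5, 0.2]
gripper_width: 0.999
```

```bash
python3 plan.py 552 -158 22 92.4 40
```

```text
t 2.6 at [ 557.3 -149.8  208.6] yaw 92.35 F [1.05 0.51 0.2 ] n 5
[[-1.6, -1.1, 37.3, -0.01], [-1.6, -1.1, 37.3, -0.01], [-1.6, -1.1, 37.3, -0.01], [-1.6, -1.1, 37.3, -0.01], [-1.6, -1.1, 37.3, -0.01]]
```

Emit:
{"api": "step_arm", "payload": {"steps": [[-2, -1, 38, 0], [-2, -1, 38, 0], [-2, -1, 38, 0], [-1, -1, 38, 0], [-1, -1, 38, 0], [0, 0, 16, 0], [0, 0, 3, 0], [0, 0, 0, 0]]}}

```text
time: 3.4
tool_pos: [0.559, -0.1545, -0.0045]
tool_rot: [0.007, 0.689, 0.725, 0.002]
contact_force: [-0.1, 0.6, -0.0]
gripper_width: 0.998
```

```bash
python3 - <<'E'
from h import *
s=state();print(s['tool_pos'],s['contact_force'])
im,d=grab_frame('wrist');a,_=grab_frame('scene')
cv2.imwrite('pics/w1.png',np.hstack([cv2.resize(im[:,:,::-1],(400,300)),cv2.resize(a[150:270,150:310,::-1],(400,300))]))
E
```

```text
[ 0.55902723 -0.15454605 -0.00454127] [-0.10108387  0.56655452 -0.02915539]
```

View pics/w1.png

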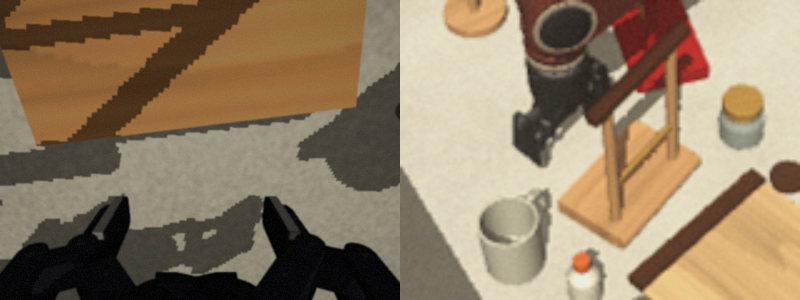

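Emit:
{"api": "step_arm", "payload": {"steps": [[10, -1, -1, 0], [10, -1, 0, 0], [6, 0, 0, 0], [5, -1, 0, 0], [5, -1, 0, 0], [5, -1, 0, 0], [5, -1, 0, 0], [5, -1, 0, 0]]}}

```text
time: 4.3
tool_pos: [0.5538, -0.102, 0.0035]
tool_rot: [0.014, 0.688, 0.725, 0.004]
contact_force: [0.3, -2.1, 1.2]
gripper_width: 0.998
```

Emit:
{"api": "step_arm", "payload": {"steps": [[5, -1, 0, 0], [5, -1, 0, 0], [5, -1, 0, 0], [5, -1, 0, 0]]}}

```text
time: 4.7
tool_pos: [0.5489, -0.0813, 0.0035]
tool_rot: [0.015, 0.689, 0.725, 0.004]
contact_force: [-0.5, -1.0, 0.6]
gripper_width: 0.999
```

```bash
cat >> est.py <<'E'
def foot(n='top',save=None,xr=(.42,.66),yr=(-.13,.045)):
    K,T=T_cam(n);im,d=grab_frame(n);C=cloud(d,K,T);hsv=cv2.cvtColor(im,cv2.COLOR_RGB2HSV)
    m=(d>0)&(C[...,2]>.017)&(C[...,2]<.032)&(C[...,0]>xr[0])&(C[...,0]<xr[1])&(C[...,1]>yr[0])&(C[...,1]<yr[1])&(hsv[...,1]>60)&(hsv[...,2]>60)&(hsv[...,0]>8)&(hsv[...,0]<25)
    k,L,st,ce=cv2.connectedComponentsWithStats(cv2.morphologyEx(m.astype(np.uint8),cv2.MORPH_OPEN,np.ones((2,2),np.uint8)));F=C[L==1+np.argmax(st[1:,4])]
    r=cv2.minAreaRect((F[:,:2]*1000).astype(np.float32));print('foot',r,cv2.boxPoints(r).round(1).tolist())
    P=C[(d>0)];m=(P[:,0]>.43)&(P[:,1]>-.12)&(P[:,0]<.66)&(P[:,1]<.35)&(P[:,2]>.226)&(P[:,2]<.252)&(hsv[d>0][:,2]<110)&(hsv[d>0][:,1]>50)
    B=P[m]
    if len(B)>30:
        r=cv2.minAreaRect((B[:,:2]*1000).astype(np.float32));print('bar',r,B[:,2].max())
    if save: cv2.imwrite(save,im[:,:,::-1])
    return im,d,C
E
python3 -c "
from est import *
s=state();print(s['time'],s['tool_pos'],s['contact_force']);foot(save='pics/t2.png')"
```

```text
4.7 [ 0.54894694 -0.08133802  0.00347238] [-0.50474643 -1.03118146  0.6329847 ]
foot ((537.66552734375, 18.42848014831543), (159.10263061523438, 21.2409725189209), 4.595531463623047) [[457.5, 22.600000381469727], [459.20001220703125, 1.5], [617.7999877929688, 14.199999809265137], [616.0999755859375, 35.400001525878906]]
bar ((545.6699829101562, -0.3502349853515625), (152.05531311035156, 100.25782012939453), 29.30698585510254) 0.24952590323722146
```

Emit:
{"api": "step_arm", "payload": {"steps": [[4, -2, 0, 0.5], [4, -2, 0, 0], [4, -2, 0, 0], [3, -1, 0, 0]]}}

```text
time: 5.15
tool_pos: [0.5419, -0.0676, 0.0038]
tool_rot: [0.018, 0.692, 0.722, 0.003]
contact_force: [1.5, -19.2, 0.6]
gripper_width: 0.999
```

```bash
python3 -c "
from est import *
s=state();print(s['time'],s['tool_pos'],s['contact_force'],s['ft_torque']);foot(save='pics/t2.png')"
```

```text
5.15 [ 0.54187101 -0.06758056  0.00380071] [  1.52361527 -19.24403747   0.62750856] [-2.9436532  -0.1711876  -0.84724952]
foot ((503.7252197265625, 32.355934143066406), (213.7172088623047, 17.998788833618164), 3.3048267364501953) [[396.5, 35.20000076293945], [397.6000061035156, 17.200000762939453], [610.9000244140625, 29.5], [609.9000244140625, 47.5]]
bar ((537.0809326171875, 19.33452606201172), (149.52455139160156, 92.69503784179688), 30.046186447143555) 0.25126965665956913
```

Emit:
{"api": "step_arm", "payload": {"steps": [[1, 0, 0, 0], [-3, 0, 0, 0], [-15, 0, 0, 0], [-25, 0, 0, 0], [-35, 0, -10, 0], [-20, 0, -40, 0], [0, 0, -40, 0], [0, 0, -45, 0]]}}

```text
time: 6.0
tool_pos: [0.5337, -0.1655, 0.1338]
tool_rot: [0.006, 0.692, 0.722, -0.001]
contact_force: [0.4, 0.0, -0.5]
gripper_width: 0.998
```

```bash
python3 -c "
from est import *
s=state();print(s['time'],s['tool_pos'],s['contact_force'])
foot(save='pics/t3.png',yr=(-.13,.043));im,d,C=foot('scene',yr=(-.13,.043),save='pics/s3.png')
a=cv2.imread('pics/t3.png')[130:260,150:320];b=cv2.imread('pics/s3.png')[140:290,170:340]
cv2.imwrite('pics/v3.png',np.hstack([cv2.resize(a,(400,306)),cv2.resize(b,(347,306))]))
cv2.imwrite('pics/v3.png',np.hstack([cv2.resize(a,(400,450),interpolation=2),cv2.resize(b,(400,450),interpolation=2)]))
"; python3 plan.py 515 -170 340 2.4 40
```

```text
6.0 [ 0.53372186 -0.16547547  0.13384564] [ 0.42231684  0.00913602 -0.51263447]
foot ((504.84912109375, -29.82305908203125), (84.46702575683594, 228.47305297851562), 82.59320068359375) [[386.1000061035156, -57.0], [612.7000122070312, -86.4000015258789], [623.5999755859375, -2.700000047683716], [397.0, 26.799999237060547]]
bar ((535.8173217773438, 17.01789665222168), (170.14248657226562, 18.99251937866211), 1.4150131940841675) 0.2505324910437865
foot ((536.3584594726562, -3.2156944274902344), (161.90150451660156, 101.3748779296875), 1.122244954109192) [[454.3999938964844, 45.900001525878906], [456.3999938964844, -55.5], [618.2999877929688, -52.29999923706055], [616.2999877929688, 49.0]]
bar ((537.7335205078125, 19.628562927246094), (167.38380432128906, 19.914430618286133), 1.526357650756836) 0.2517451045550192
t 6.1 at [ 539.5 -167.7  142.4] yaw 92.4 F [ 0.83 -0.37  0.33] n 12
[[-0.1, -2.0, -16.5, 7.5], [-0.4, -2.0, -16.5, 7.5], [-0.6, -1.9, -16.5, 7.5], [-0.9, -1.8, -16.5, 7.5], [-1.1, -1.7, -16.5, 7.5], [-1.3, -1.6, -16.5, 7.5], [-1.5, -1.4, -16.5, 7.5], [-1.7, -1.2, -16.5, 7.5]]
[[-1.8, -0.9, -16.5, 7.5], [-1.9, -0.7, -16.5, 7.5], [-2.0, -0.4, -16.5, 7.5], [-2.0, -0.2, -16.5, 7.5]]
```

View pics/v3.png

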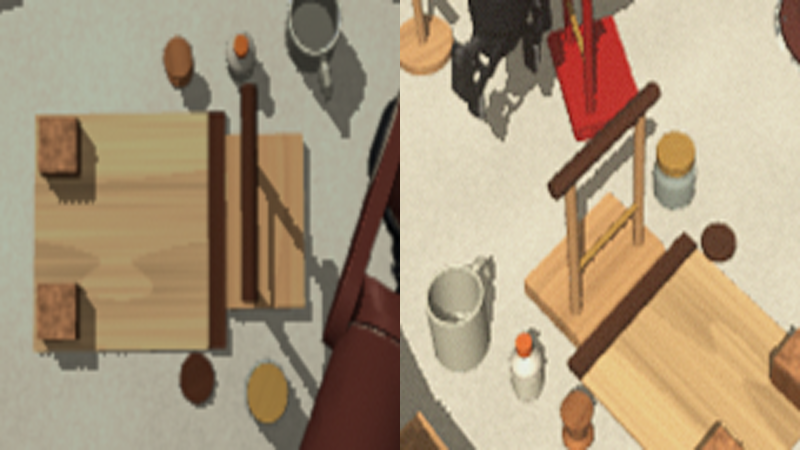

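```bash
python3 plan.py 556 -110 2 93 30
```

```text
t 6.1 at [ 539.5 -167.7  142.4] yaw 92.4 F [ 0.83 -0.37  0.33] n 6
[[9.5, 3.2, 23.4, -0.1], [9.5, 3.2, 23.4, -0.1], [9.5, 3.2, 23.4, -0.1], [9.5, 3.2, 23.4, -0.1], [9.5, 3.2, 23.4, -0.1], [9.5, 3.2, 23.4, -0.1]]
```

Emit:
{"api": "step_arm", "payload": {"steps": [[0, 4, 28, 0], [5, 4, 28, 0], [10, 4, 28, 0], [12, 4, 28, 0], [14, 3, 22, 0], [12, 1, 2, 0], [10, 0, 0, 0], [8, 0, 0, 0]]}}

```text
time: 6.9
tool_pos: [0.5625, -0.101, 0.0044]
tool_rot: [0.017, 0.693, 0.721, 0.004]
contact_force: [0.1, -0.5, 0.2]
gripper_width: 0.999
```

```bash
python3 plan.py 556 -66 2 92.4 5
```

```text
t 6.9 at [ 562.5 -101.     4.4] yaw 92.21 F [ 0.14 -0.54  0.21] n 8
[[4.4, -0.6, 0.3, -0.02], [4.4, -0.6, 0.3, -0.02], [4.4, -0.6, 0.3, -0.02], [4.4, -0.6, 0.3, -0.02], [4.4, -0.6, 0.3, -0.02], [4.4, -0.6, 0.3, -0.02], [4.4, -0.6, 0.3, -0.02], [4.4, -0.6, 0.3, -0.02]]
```

Emit:
{"api": "step_arm", "payload": {"steps": [[8, 0, 0, 0], [8, 0, 0, -0.5], [5, -1, 0, 0], [5, -1, 0, 0], [4, -1, 0, 0], [3, 0, 0, 0], [2, 0, 0, 0]]}}

```text
time: 7.6
tool_pos: [0.5609, -0.0659, 0.0091]
tool_rot: [0.023, 0.688, 0.725, 0.004]
contact_force: [-0.3, -10.4, 0.5]
gripper_width: 1.005
```

Emit:
{"api": "step_arm", "payload": {"steps": [[3, 0, 0, 0], [3, 0, 0, 0], [2, 0, 0, 0]]}}

```text
time: 7.9
tool_pos: [0.561, -0.0661, 0.0099]
tool_rot: [0.03, 0.686, 0.727, -0.003]
contact_force: [-0.5, -5.6, -0.5]
gripper_width: 1.002
```

Emit:
{"api": "step_arm", "payload": {"steps": [[-3, 0, 0, 0], [-20, 0, 0, 0], [-35, 0, 0, 0], [-35, 0, -20, 0], [0, 0, -45, 0], [0, 0, -45, 0], [0, 0, -45, 0]]}}

```text
time: 8.6
tool_pos: [0.5546, -0.1538, 0.1633]
tool_rot: [0.019, 0.687, 0.726, -0.005]
contact_force: [1.2, -0.3, 0.0]
gripper_width: 1.003
```

```bash
python3 -c "
from est import *
s=state();q=s['tool_rot'];print(s['time'],s['tool_pos'],R.from_quat([q[1],q[2],q[3],q[0]]).as_matrix().round(3))
foot(save='pics/t4.png',yr=(-.13,.043));im,d,C=foot('scene',yr=(-.13,.043),save='pics/s4.png')
z=strip(im,C,d>0);print(z)
K,T=T_cam('top');im,d=grab_frame('top');C=cloud(d,K,T);print(strip(im,C,d>0))
"; python3 plan.py 540 -150 340 2.4 40
```

```text
8.6 [ 0.55459073 -0.15381436  0.16330058] [[-0.055  0.998  0.022]
 [ 0.998  0.056 -0.034]
 [-0.035  0.02  -0.999]]
foot ((504.9388122558594, -29.702537536621094), (84.20484161376953, 228.619873046875), 82.59320068359375) [[386.20001220703125, -56.70000076293945], [612.9000244140625, -86.19999694824219], [623.7000122070312, -2.700000047683716], [397.0, 26.799999237060547]]
bar ((535.6923217773438, 17.000503540039062), (169.5535430908203, 18.990406036376953), 1.4360991716384888) 0.24917659481971843
foot ((811.8666381835938, 243.7018280029297), (858.158447265625, 175.65701293945312), 41.783267974853516) [[433.3999938964844, 23.299999237060547], [550.4000244140625, -107.69999694824219], [1190.300048828125, 464.1000061035156], [1073.300048828125, 595.0999755859375]]
bar ((535.735107421875, 19.404136657714844), (171.23397827148438, 20.176803588867188), 2.085347890853882) 0.2517879351013972
(((529.4203491210938, 60.954368591308594), (216.55934143066406, 23.836170196533203), 1.9493873119354248), np.float64(0.016406935164326786), 352)
(((528.3088989257812, 49.67792510986328), (218.18194580078125, 34.94224548339844), 1.6324135065078735), np.float64(0.013525025656587752), 473)
t 8.75 at [ 558.  -154.7  167.6] yaw 93.21 F [ 0.32  0.4  -0.95] n 12
[[0.5, -1.5, -14.4, 7.57], [0.3, -1.5, -14.4, 7.57], [0.1, -1.6, -14.4, 7.57], [-0.1, -1.5, -14.4, 7.57], [-0.3, -1.5, -14.4, 7.57], [-0.5, -1.5, -14.4, 7.57], [-0.7, -1.4, -14.4, 7.57], [-0.9, -1.3, -14.4, 7.57]]
[[-1.1, -1.1, -14.4, 7.57], [-1.2, -1.0, -14.4, 7.57], [-1.3, -0.8, -14.4, 7.57], [-1.4, -0.6, -14.4, 7.57]]
```

Emit:
{"api": "step_arm", "payload": {"steps": [[0, 0, -25, 8], [0, 0, -25, 8], [0, 0, -25, 8], [0, 0, -25, 8], [0, 0, -25, 8], [0, 0, -25, 8], [0, 0, -20, 8], [0, 0, -10, 8]], "claw": 42}}

```text
time: 9.55
tool_pos: [0.5484, -0.1453, 0.3369]
tool_rot: [0.012, 0.973, 0.23, 0.001]
contact_force: [-0.4, -0.7, 0.0]
gripper_width: 0.416
```

```bash
python3 plan.py 536 17 310 2.2 28
```

```text
t 9.55 at [ 548.4 -145.3  336.9] yaw 26.64 F [-0.41 -0.66  0.03] n 6
[[10.3, -25.1, 4.5, 4.07], [8.5, -25.8, 4.5, 4.07], [6.6, -26.3, 4.5, 4.07], [4.7, -26.7, 4.5, 4.07], [2.8, -27.0, 4.5, 4.07], [0.9, -27.1, 4.5, 4.07]]
```

Emit:
{"api": "step_arm", "payload": {"steps": [[10, -25, 2, 4], [9, -26, 2, 4], [7, -26, 2, 4], [5, -26, 2, 4], [3, -26, 2, 4], [1, -26, 2, 4], [0, 0, 0, 0]]}}

```text
time: 10.25
tool_pos: [0.5367, 0.02, 0.3098]
tool_rot: [0.009, 1.0, 0.012, -0.003]
contact_force: [0.4, 0.0, -1.1]
gripper_width: 0.42
```

```bash
python3 plan.py 536 17 272 2.2 28
```

```text
t 10.25 at [536.7  20.  309.8] yaw 1.32 F [ 0.38  0.05 -1.07] n 2
[[-0.4, 1.5, 18.9, -0.44], [-0.4, 1.5, 18.9, -0.44]]
```

Emit:
{"api": "step_arm", "payload": {"steps": [[0, 2, 12, -0.7], [0, 1, 10, 0], [0, 0, 0, 0]]}}

```text
time: 10.55
tool_pos: [0.5358, 0.0156, 0.2825]
tool_rot: [0.009, 1.0, 0.019, -0.006]
contact_force: [-0.2, -0.3, 0.1]
gripper_width: 0.418
```

```bash
python3 -c "
from est import *
s=state();q=s['tool_rot'];print(s['time'],s['tool_pos'],s['gripper_width'],R.from_quat([q[1],q[2],q[3],q[0]]).as_matrix().round(3)[:,2])
w,d=grab_frame('wrist')
im,d=grab_frame('scene');a=im[80:260,150:330,::-1]
cv2.imwrite('pics/v5.png',np.hstack([cv2.resize(a,(400,400),interpolation=2),cv2.resize(w[:,:,::-1],(400,400))]))"
```

```text
10.55 [0.53576004 0.0155548  0.28249107] 0.4183901737748563 [-0.012 -0.018 -1.   ]
```

View pics/v5.png

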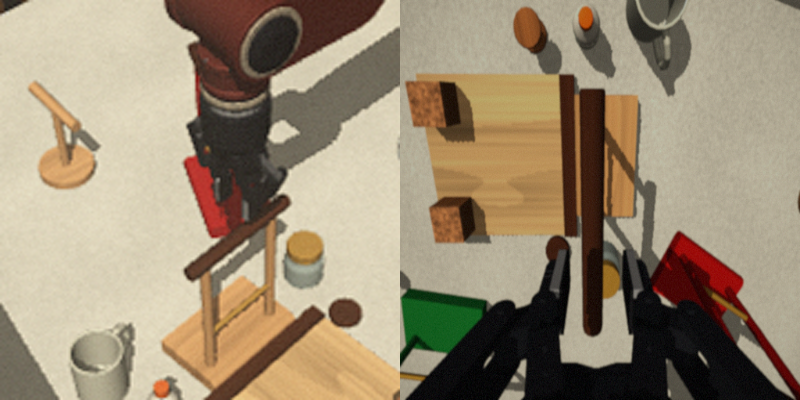

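Emit:
{"api": "step_arm", "payload": {"steps": [[0, -1, 15, 0], [0, 0, 15, 0], [0, 0, 15, 0], [0, 0, 15, 0], [0, 0, 10, 0], [0, 0, 0, 0]]}}

```text
time: 11.25
tool_pos: [0.5353, 0.014, 0.2075]
tool_rot: [0.009, 1.0, 0.018, -0.005]
contact_force: [-0.3, -0.3, 0.1]
gripper_width: 0.422
```

```bash
cat > tip.py <<'E'
# where is the bar: expected arc, and depth measurement from both cameras
from est import *
N=np.array([536.2,46.5-12+.5]);
def arc(th):  # bar centre y,z mm for tilt
    return 34.8-18*np.cos(th)+223*np.sin(th)+0, 12+18*np.sin(th)*1+223*np.cos(th)
if __name__=='__main__':
    for th in np.arange(0,1.44,.1): print(round(th,2),np.round(arc(th),1))
E
python3 tip.py; python3 -c "
from h import *
s=state();print(s['tool_pos'],s['gripper_width'],s['contact_force'])"
```

```text
0.0 [ 16.8 235. ]
0.1 [ 39.2 235.7]
0.2 [ 61.5 234.1]
0.3 [ 83.5 230.4]
0.4 [105.1 224.4]
0.5 [125.9 216.3]
0.6 [145.9 206.2]
0.7 [164.7 194.2]
0.8 [182.2 180.3]
0.9 [198.3 164.7]
1.0 [212.7 147.6]
1.1 [225.4 129.2]
1.2 [236.1 109.6]
1.3 [244.9  89. ]
1.4 [251.5  67.6]
[0.53528127 0.01400512 0.20750178] 0.42159374049314585 [-0.31910009 -0.32033884  0.13148562]
```

Emit:
{"api": "step_arm", "payload": {"steps": [[0, -3, 0, 0], [0, 0, 0, 0], [0, 0, 0, 0]], "claw": 30}}

```text
time: 11.55
tool_pos: [0.5356, 0.0174, 0.208]
tool_rot: [0.009, 1.0, 0.018, -0.005]
contact_force: [0.2, 0.5, -1.4]
gripper_width: 0.303
```

Emit:
{"api": "step_arm", "payload": {"steps": [[0, -4, 0, 0], [0, -4, 0, 0], [0, -4, 0, 0], [0, -4, 0, 0], [0, -4, 0, 0], [0, -4, 0, 0]]}}

```text
time: 12.15
tool_pos: [0.5359, 0.0429, 0.2101]
tool_rot: [0.01, 1.0, 0.018, -0.003]
contact_force: [0.4, -0.6, 0.2]
gripper_width: 0.299
```

```bash
cat > see.py <<'E'
from tip import *
s=state();q=s['tool_rot'];print(s['time'],np.round(s['tool_pos'],4),'w',round(s['gripper_width'],3),'F',np.round(s['contact_force'],1),'z',R.from_quat([q[1],q[2],q[3],q[0]]).as_matrix().round(3)[:,2])
# heel/foot front & bar: dark-brown points above the strip, per camera
for n in ['top','scene']:
    K,T=T_cam(n);im,d=grab_frame(n);C=cloud(d,K,T);h=cv2.cvtColor(im,cv2.COLOR_RGB2HSV)
    m=(d>0)&(C[...,0]>.435)&(C[...,0]<.64)&(C[...,1]>0)&(C[...,1]<.3)&(C[...,2]>.062)&(h[...,2]<110)&(h[...,1]>70)&((h[...,0]<14)|(h[...,0]>174))
    P=C[m]
    for lo,hi in [(.435,.50),(.575,.64)]:
        Q=P[(P[:,0]>lo)&(P[:,0]<hi)]
        if len(Q)>8: print(n,len(Q),'x',Q[:,0].min().round(4),Q[:,0].max().round(4),'yz med',np.median(Q[:,1:],axis=0).round(4),'zmax',Q[:,2].max().round(4))
    cv2.imwrite(f'pics/last_{n}.png',im[:,:,::-1])
E
python3 see.py
```

```text
12.15 [0.5359 0.0429 0.2101] w 0.299 F [ 0.4 -0.6  0.2] z [-0.005 -0.019 -1.   ]
top 727 x 0.435 0.5 yz med [0.0512 0.5356] zmax 0.5458
top 14 x 0.575 0.5795 yz med [0.088  0.5016] zmax 0.5086
scene 1201 x 0.4351 0.5 yz med [0.102  0.5124] zmax 0.5457
scene 245 x 0.575 0.62 yz med [0.0522 0.479 ] zmax 0.514
```

```bash
sed -i 's/(C\[...,2\]>.062)/(C[...,2]>.052)\&(C[...,2]<.262)/' see.py; python3 see.py
```

```text
12.25 [0.5358 0.0431 0.21  ] w 0.304 F [-0.2  0.1  0.2] z [-0.006 -0.019 -1.   ]
top 127 x 0.4502 0.4982 yz med [0.0384 0.2436] zmax 0.2497
scene 48 x 0.452 0.4814 yz med [0.0428 0.2458] zmax 0.2522
scene 116 x 0.5753 0.6203 yz med [0.0464 0.2452] zmax 0.2511
```

Emit:
{"api": "step_arm", "payload": {"steps": [[0, -4.5, 0, 0], [0, -4.5, 0, 0], [0, -4.5, 0.5, 0], [0, -4.5, 0.5, 0], [0, -4.5, 0.5, 0], [0, -4.5, 1, 0], [0, -4.5, 1, 0], [0, -4.5, 1, 0]]}}

```text
time: 13.15
tool_pos: [0.5345, 0.0811, 0.2043]
tool_rot: [0.009, 1.0, 0.018, -0.003]
contact_force: [0.4, -1.0, 0.6]
gripper_width: 0.303
```

```bash
python3 see.py
```

```text
13.15 [0.5345 0.0811 0.2043] w 0.303 F [ 0.4 -1.   0.6] z [-0.006 -0.019 -1.   ]
top 118 x 0.4491 0.5 yz med [0.0754 0.2401] zmax 0.2469
scene 43 x 0.4505 0.4785 yz med [0.082  0.2416] zmax 0.2456
scene 118 x 0.5756 0.6188 yz med [0.0853 0.2407] zmax 0.2467
```

Emit:
{"api": "step_arm", "payload": {"steps": [[0, -3.5, 1, 0], [0, -3.5, 1, 0], [0, -3.5, 1, 0], [0, -3.5, 1, 0], [0, -3.5, 1.3, 0], [0, -3.5, 1.3, 0], [0, -3.5, 1.3, 0], [0, -3.5, 1.3, 0]]}}

```text
time: 14.05
tool_pos: [0.5332, 0.1111, 0.1936]
tool_rot: [0.009, 1.0, 0.018, -0.003]
contact_force: [0.2, 0.7, 0.1]
gripper_width: 0.299
```

```bash
python3 see.py
```

```text
14.05 [0.5332 0.1111 0.1936] w 0.299 F [0.2 0.7 0.1] z [-0.006 -0.019 -1.   ]
top 126 x 0.4489 0.5 yz med [0.1052 0.2318] zmax 0.2362
scene 42 x 0.4498 0.4796 yz med [0.1126 0.2331] zmax 0.2367
scene 121 x 0.5766 0.6181 yz med [0.116  0.2322] zmax 0.238
```

Emit:
{"api": "step_arm", "payload": {"steps": [[0, -3.4, 1.5, 0], [0, -3.4, 1.5, 0], [0, -3.4, 1.5, 0], [0, -3.4, 1.6, 0], [0, -3.4, 1.6, 0], [0, -3.4, 1.8, 0], [0, -3.4, 1.8, 0], [0, -3.4, 2, 0]]}}

```text
time: 14.95
tool_pos: [0.5321, 0.1403, 0.1787]
tool_rot: [0.009, 1.0, 0.018, -0.003]
contact_force: [-0.3, -0.1, 0.9]
gripper_width: 0.296
```

```bash
python3 see.py
```

```text
14.95 [0.5321 0.1403 0.1787] w 0.296 F [-0.3 -0.1  0.9] z [-0.006 -0.018 -1.   ]
top 108 x 0.4513 0.4979 yz med [0.139  0.2164] zmax 0.2234
scene 47 x 0.4489 0.4954 yz med [0.146  0.2176] zmax 0.224
scene 121 x 0.5757 0.6161 yz med [0.1491 0.2178] zmax 0.2223
```

Emit:
{"api": "step_arm", "payload": {"steps": [[0, -4.1, 2.2, 0], [0, -4.1, 2.2, 0], [0, -4, 2.3, 0], [0, -4, 2.4, 0], [0, -4, 2.5, 0], [0, -3.9, 2.6, 0], [0, -3.8, 2.7, 0], [0, -3.7, 2.8, 0]]}}

```text
time: 15.85
tool_pos: [0.5306, 0.1741, 0.1567]
tool_rot: [0.009, 1.0, 0.018, -0.003]
contact_force: [-0.4, 0.2, 0.0]
gripper_width: 0.297
```

```bash
python3 see.py
```

```text
15.85 [0.5306 0.1741 0.1567] w 0.297 F [-0.4  0.2  0. ] z [-0.006 -0.018 -1.   ]
top 98 x 0.4542 0.4989 yz med [0.1735 0.1937] zmax 0.1987
scene 41 x 0.4475 0.4804 yz med [0.1793 0.1945] zmax 0.1993
scene 114 x 0.5753 0.6152 yz med [0.1823 0.1949] zmax 0.201
```

Emit:
{"api": "step_arm", "payload": {"steps": [[0, -3.8, 3, 0], [0, -3.7, 3.1, 0], [0, -3.6, 3.2, 0], [0, -3.6, 3.3, 0], [0, -3.5, 3.4, 0], [0, -3.4, 3.5, 0], [0, -3.3, 3.5, 0], [0, -3.2, 3.6, 0]]}}

```text
time: 16.75
tool_pos: [0.5294, 0.2039, 0.1274]
tool_rot: [0.009, 1.0, 0.018, -0.003]
contact_force: [0.9, 0.5, -0.7]
gripper_width: 0.301
```

```bash
python3 see.py
```

```text
16.75 [0.5294 0.2039 0.1274] w 0.301 F [ 0.9  0.5 -0.7] z [-0.006 -0.018 -1.   ]
top 83 x 0.4609 0.4981 yz med [0.2028 0.1635] zmax 0.2615
scene 35 x 0.4447 0.4814 yz med [0.2086 0.1639] zmax 0.1699
scene 106 x 0.5756 0.6138 yz med [0.2123 0.1653] zmax 0.1715
```

Emit:
{"api": "step_arm", "payload": {"steps": [[0, -2.9, 3.4, 0], [0, -2.8, 3.4, 0], [0, -2.7, 3.5, 0], [0, -2.6, 3.6, 0], [0, -2.4, 3.6, 0], [0, -2.3, 3.6, 0], [0, -2.2, 3.7, 0], [0, -2, 3.7, 0]]}}

```text
time: 17.65
tool_pos: [0.5287, 0.2252, 0.0965]
tool_rot: [0.008, 1.0, 0.018, -0.003]
contact_force: [0.2, 2.3, -0.1]
gripper_width: 0.304
```

```bash
python3 see.py
```

```text
17.65 [0.5287 0.2252 0.0965] w 0.304 F [ 0.2  2.3 -0.1] z [-0.006 -0.017 -1.   ]
top 77 x 0.4675 0.4999 yz med [0.2237 0.134 ] zmax 0.2519
scene 27 x 0.4435 0.479 yz med [0.2314 0.1323] zmax 0.1403
scene 102 x 0.5751 0.613 yz med [0.2327 0.1356] zmax 0.141
```

Emit:
{"api": "step_arm", "payload": {"steps": [[0, -2.3, 3.8, 0], [0, -2.2, 3.8, 0], [0, -2.1, 3.9, 0], [0, -2, 3.9, 0], [0, -1.9, 3.9, 0], [0, -1.8, 4, 0]]}}

```text
time: 18.35
tool_pos: [0.5281, 0.2377, 0.0712]
tool_rot: [0.009, 1.0, 0.018, -0.003]
contact_force: [0.2, 1.5, -1.2]
gripper_width: 0.301
```

```bash
python3 see.py
```

```text
18.35 [0.5281 0.2377 0.0712] w 0.301 F [ 0.2  1.5 -1.2] z [-0.006 -0.018 -1.   ]
top 57 x 0.472 0.4994 yz med [0.2365 0.1091] zmax 0.2363
scene 21 x 0.445 0.4689 yz med [0.244  0.1082] zmax 0.1143
scene 102 x 0.5751 0.6119 yz med [0.2445 0.1102] zmax 0.1159
```

Emit:
{"api": "step_arm", "payload": {"steps": [[0, -1.7, 4, 0], [0, -1.6, 4, 0], [0, -1.5, 4, 0], [0, -1.5, 4, 0], [0, -1.4, 4, 0]]}}

```text
time: 18.95
tool_pos: [0.5277, 0.2456, 0.0497]
tool_rot: [0.009, 1.0, 0.018, -0.003]
contact_force: [0.3, 0.8, -0.6]
gripper_width: 0.296
```

```bash
python3 see.py
```

```text
18.95 [0.5277 0.2456 0.0497] w 0.296 F [ 0.3  0.8 -0.6] z [-0.006 -0.018 -1.   ]
top 53 x 0.476 0.4982 yz med [0.2431 0.0906] zmax 0.2605
scene 19 x 0.4436 0.4714 yz med [0.2527 0.0854] zmax 0.0938
scene 101 x 0.5754 0.611 yz med [0.2533 0.089 ] zmax 0.0945
```

Emit:
{"api": "step_arm", "payload": {"steps": [[0, -1.3, 4, 0], [0, -1.2, 4, 0], [0, -1.1, 3, 0], [0, -1, 3, 0], [0, -0.7, 2.5, 0], [0, -0.6, 2, 0]]}}

```text
time: 19.65
tool_pos: [0.5271, 0.2513, 0.0294]
tool_rot: [0.009, 1.0, 0.018, -0.003]
contact_force: [0.3, -0.8, -0.2]
gripper_width: 0.299
```

```bash
python3 see.py; python3 -c "
import cv2,numpy as np
a=cv2.imread('pics/last_top.png')[130:260,130:300];b=cv2.imread('pics/last_scene.png')[130:330,170:390]
cv2.imwrite('pics/v6.png',np.hstack([cv2.resize(a,(400,400),interpolation=2),cv2.resize(b,(400,400),interpolation=2)]))"
```

```text
19.65 [0.5271 0.2513 0.0294] w 0.299 F [ 0.3 -0.8 -0.2] z [-0.006 -0.018 -1.   ]
top 50 x 0.4802 0.4995 yz med [0.2473 0.0726] zmax 0.2434
scene 14 x 0.4463 0.4775 yz med [0.2574 0.0662] zmax 0.0765
scene 94 x 0.5752 0.6118 yz med [0.2584 0.07  ] zmax 0.0779
```

View pics/v6.png

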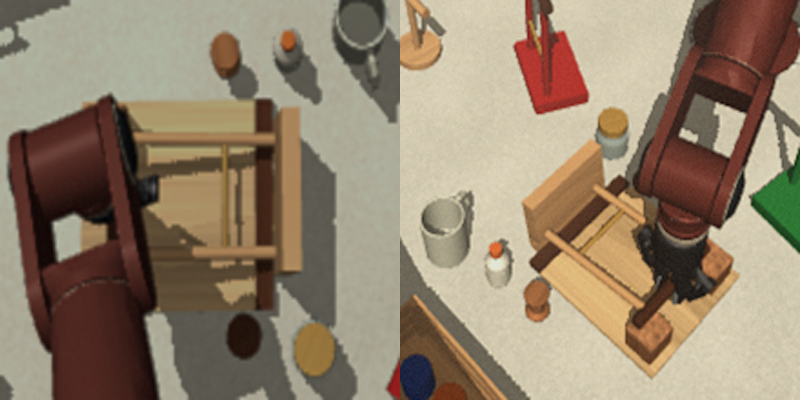

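Emit:
{"api": "step_arm", "payload": {"steps": [[0, -0.3, 2, 0], [0, -0.3, 2, 0], [0, 0, 0, 0]]}}

```text
time: 20.05
tool_pos: [0.5272, 0.2516, 0.0254]
tool_rot: [0.009, 1.0, 0.018, -0.003]
contact_force: [-0.4, 0.6, -0.3]
gripper_width: 0.303
```

Emit:
{"api": "step_arm", "payload": {"steps": [[0, 0, 0, 0], [0, 0, 0, 0], [0, 0, 0, 0]], "claw": 50}}

```text
time: 20.35
tool_pos: [0.5274, 0.2516, 0.0256]
tool_rot: [0.009, 1.0, 0.017, -0.003]
contact_force: [0.9, 0.4, -0.4]
gripper_width: 0.498
```

```bash
python3 see.py
```

```text
20.35 [0.5274 0.2516 0.0256] w 0.498 F [ 0.9  0.4 -0.4] z [-0.006 -0.018 -1.   ]
top 50 x 0.4808 0.4995 yz med [0.2472 0.0735] zmax 0.2616
scene 10 x 0.4434 0.4655 yz med [0.2591 0.0692] zmax 0.0744
scene 98 x 0.575 0.6111 yz med [0.2578 0.0696] zmax 0.0755
```

Emit:
{"api": "step_arm", "payload": {"steps": [[0, 0, -10, 0], [0, 0, -20, 0], [0, 0, -30, 0], [0, 0, -40, 0], [0, 0, -40, 0], [0, 0, -40, 0], [0, 0, -40, 0], [0, 0, -30, 0]]}}

```text
time: 21.25
tool_pos: [0.5255, 0.2553, 0.2832]
tool_rot: [0.011, 1.0, 0.018, -0.008]
contact_force: [0.3, 0.8, -0.7]
gripper_width: 0.498
```

Emit:
{"api": "step_arm", "payload": {"steps": [[-20, -30, 0, 0], [-30, -30, 0, 0], [-30, -30, 0, 0], [-30, -30, 0, 0], [0, -30, 0, 0], [0, 0, 0, 0]]}}

```text
time: 21.85
tool_pos: [0.4098, 0.4067, 0.2977]
tool_rot: [0.005, 1.0, 0.016, 0.003]
contact_force: [-0.7, -1.0, -0.4]
gripper_width: 0.503
```

```bash
python3 see.py; python3 -c "
from est import *
im,d=grab_frame('top');K,T=T_cam('top');C=cloud(d,K,T);h=cv2.cvtColor(im,cv2.COLOR_RGB2HSV);print(strip(im,C,d>0))
m=(d>0)&(C[...,0]>.43)&(C[...,0]<.65)&(C[...,1]>-.02)&(C[...,1]<.08)&(C[...,2]>.085)&(C[...,2]<.13);P=C[m];print('foot end',cv2.minAreaRect((P[:,:2]*1000).astype(np.float32)),P[:,2].max())
a=cv2.imread('pics/last_top.png')[130:260,130:300];b=cv2.imread('pics/last_scene.png')[130:330,170:390]
cv2.imwrite('pics/v7.png',np.hstack([cv2.resize(a,(400,400),interpolation=2),cv2.resize(b,(400,400),interpolation=2)]))"
```

```text
21.85 [0.4098 0.4067 0.2977] w 0.503 F [-0.7 -1.  -0.4] z [ 0.005 -0.011 -1.   ]
top 112 x 0.4354 0.4988 yz med [0.2493 0.0681] zmax 0.0756
top 70 x 0.5752 0.6114 yz med [0.254  0.0676] zmax 0.0752
scene 113 x 0.4416 0.4996 yz med [0.2546 0.0701] zmax 0.0764
scene 90 x 0.5751 0.6118 yz med [0.2582 0.0697] zmax 0.0785
(((535.2434692382812, 75.62240600585938), (101.03498077392578, 61.67967224121094), 1.4637141227722168), np.float64(0.012214684724451086), 347)
foot end ((535.1707153320312, 23.06049346923828), (156.92529296875, 24.123620986938477), 1.3927110433578491) 0.11297826974833192
```

View pics/v7.png

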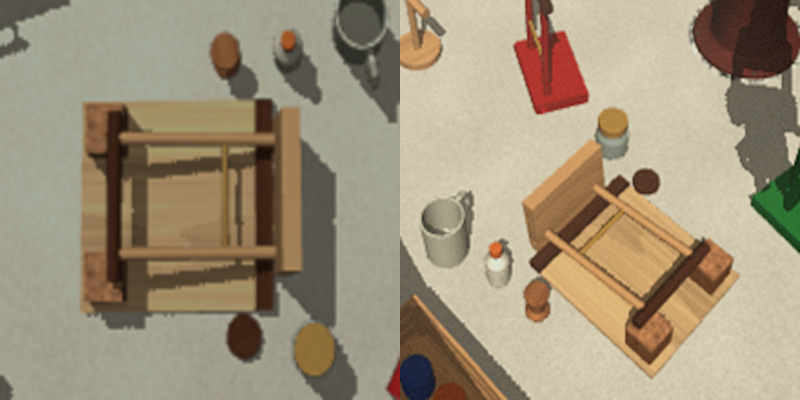

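```bash
python3 -c "
from plant import job_done; print(job_done())"
```

```text
the job is handed in; nothing more can be done
None
```

The frame now lies tipped forward in the cradle, with its top bar on both cork-topped blocks. I handed the job in at about 22 s of the 72 s allowed. `job_done()` reports no verdict.

**What I did:**
- I pushed the foot against the strip with the two open fingertips.
- I pressed it a second time to check that it was square; it did not move.
- I then tipped the frame with the fingers loosely either side of the bar, with about 5 mm of free play. The rear finger pushed until the balance point, then the front finger held the bar back all the way down in steps of about 4 to 5 mm.
- Once the bar was resting, I opened the fingers and backed the hand well clear.

**Last checks:**
- **Resting height:** the bar's upper surface reads 68 to 70 mm, which fits the bar lying on the 50 mm blocks.
- **Against the strip:** the bar's middle is about 205 to 209 mm from the strip's near face, against the expected 207 mm. The raised foot also sits within about 1 mm of where it should be.
- **Other objects:** the spool, glue, mug, jar, disc, T-stand and red frame look unmoved in the last pictures. The green frame and water bottle were only partly in view or out of it, but the arm never worked near them.

**Where checks disagreed:**
- **Squareness:** angle readings for the bar, foot and strip differed by about 1° between cameras, so it is only confirmed to that level. The strip's last reading was unusable because the frame covered it.
- **Sideways position:** the frame stood roughly 6 mm off the cradle's centre line before tipping. Both bar ends still rest on the blocks.

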